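Find the full food pot by its weight and shut it in the bottle warmer

ROBOT

A 6-joint arm with a two-finger parallel gripper is mounted at the origin on the work surface. World frame = base frame: x ahead of the robot, y to its left, z up, the work surface at z = 0. Lengths are in m, angles in rad, forces in N, time in s.
With the tool pointing down it reaches from about 0.3 to 0.875 m from the base axis. Payload 6.4 kg.
Tool frame: the origin (TCP) lies midway between the tips of the shut fingers; the grasp point (between the pads) lies 19 mm behind it; z points along the fingers, y is the line along which they close (so a half turn about z gives the same grasp; the last joint's range is limited). The gripper opens to 85 mm and grips with 20 to 120 N. Pads are 22 mm wide; open, the fingers measure 114 mm over their backs; the gripper's body (76 mm by 85 mm) begins 54 mm behind the grasp point. The pads swing forward as they close: fully open they stand 13 mm farther back than shut.
Start: joints at [-0.206, 0.181, 1.607, -0, 1.354, -0.206], TCP at [0.575, 0, 0.231] pointing down, gripper open.
Joint ranges: [-2.99, 2.99], [-0.89, 2.07], [0.3, 2.58], [-1.14, 4.28], [0, 2.63], [-3.12, 3.12]. Speed limits (rad/s): [2.57, 2.57, 3.01, 3.14, 3.14, 3.14].

INTERFACE

Orientations are given as a unit quaternion [w, x, y, z].
In Python, from bench import status, camera, ctrl gives the robot as it stands. The module is installed in compiled form; this text tells all that it offers.
- The arm moves only by the shell command python3 -m handwheel 'ROWS'. ROWS is JSON, a list that holds one entry, the list of rows, each a list of 7 numbers: the opening, from -1 (shut) to 1 (fully open), then the shift along the tool's x, y, z in cm, then the turn, a rotation vector about the tool's x, y, z in degrees. A call has 1 to 10 rows; each row is the pose to reach, as a shift and turn from the pose commanded when the call began, along the tool's axes at that moment; what a row does not reach only later rows make up. A row lasts 1/8 s, in which the tool goes at most 62.5 mm and 10.7 degrees, less where a joint would pass 70% of its speed; a pose out of reach is approached as far as the arm can. A call with a gripper value outside its range is refused whole. The fingers move at their own pace and stop on an object; the grip force is fixed at half the most. Time passes only in rows, so rows that repeat a pose let the fingers close. It gives the time, the measured TCP pose, the force, the opening and the grip force at its end, in the units of the state.
- status.get_obs(): the state, without advancing time (a new reading comes with each control period).
- camera(name): name is "scene" or "side" or "wrist"; returns a dict with "frame" (400x640x3 uint8, blue, green, red), "depth" (400x640 float32, m along the optical axis (not along the pixel's ray), 0 where there is no reading), "fx", "fy", "cx", "cy" (pixels), "dist" ([k1, k2, p1, p2, k3] as OpenCV has them; the pictures are not rectified), "extrinsics" (4x4, takes a point from camera to world coordinates); the wrist camera has in their place "hand_eye" (4x4, takes a point from camera to tool coordinates, whose origin is the TCP and whose axes are the flange's). Camera axes: x right, y down, z forward; pixel columns grow to the right and rows downward; lengths in m; the calibration is good to about 2 mm. A picture is of the moment at which its call begins: read the wrist's pose just before it.
- ctrl.hand_in(): hands the job in; it is judged then, once.
The state is a dict: "time_s": time; "q": joint angles; "dq": joint speeds; "joint_efforts": joint torques, N m; "eef_pos": TCP position; "eef_rot": TCP orientation; "wrist_force": force on the tool from outside, world axes, zero at the start; "torque": the same for the moment, N m; "opening": opening from 0.0 (shut) to 1.0 (fully open); "grasp_force": force on a finger pad.
Only numpy, scipy, OpenCV 4.12 (cv2) and the standard library are available. Lean on these libraries where they do the work, as an engineer would, in place of code of your own. Each camera call takes 0.05 s, during which the arm holds its last target. There are 200 camera calls.

TASK

One of the two closed baby-food pots is full of frozen food and the other is almost empty, and only their weight tells which: lift the orange-capped one to feel its weight and stand it back where it was, then lift the green-capped one. Lower the heavier pot upright into the bottle warmer's well, let go of it, and then swing the lever lid over and press it gently down until it is fully closed. Leave the lighter pot standing where it was and do not disturb the other things.

Things in the scene. Friction and masses are not known exactly. Their poses are not given: they have to be found in the camera images.
- pot_orange_mid (a point): Closed white plastic food pot, orange cap: upright cylinder 64 mm in diameter, 95 mm high (cap: top 23 mm), standing on the table. Point on its axis half-way up (47.5 mm over its underside), z up. 0.15 to 0.5 kg with its contents, which may rattle by 4 mm. One pot is about twice as heavy as the other; which one changes from run to run.
- pot_green_mid (a point): The same pot with a green cap; the same point and axes.
- pot_orange: The orange-capped pot: its body frame, with the origin at the centre of its underside, z up.
- pot_green: The green-capped pot: its body frame, with the origin at the centre of its underside, z up.
- warmer: White bottle-warmer base fixed to the table: block 116 x 116 x 65 mm with a round well in its top. Origin at the centre of its underside, z up, +x towards the grey hinge post at the back (61 to 83 mm from the origin, 80 mm wide, up to 136 mm high).
- well (a point): Centre of the well's mouth, in the block's top face, 65 mm above the table. Well diameter 70 mm (3 mm clearance all round a pot), edge chamfered 3 mm. Axes as the warmer's.
- basket_home (a point): Point fixed on the well's axis, 20 mm above the table: where the top of the grey lift basket (the disc that is the well's floor) comes to its stop. The basket starts 11 to 15 mm higher, held by friction: it carries a pot without sinking and takes about 7 N in all to push down.
- lid_hinge (a point): Middle of the lid's hinge axis, 74 mm from the well's axis along the warmer's +x and 128 mm above the table. Fixed; axes as the warmer's; the hinge turns about y.
- lid (a joint): Blue lever lid, rad: 0 = closed (level, from the hinge over the well towards the warmer's -x), growing as it opens; upright at 1.57, leaning away to +x at its stop, 2.0. Starts at 1.7 to 1.95. Stiff hinge (0.11 N m): it stays where left. 8 mm thick, mid-plane through the hinge axis; from that axis: arm 40 mm wide, disc 80 mm in diameter centred at 74 mm, lever tongue 110 to 172 mm.
- lid_tongue (a point): Point on the lever tongue (34 mm wide, 8 mm thick) 145 mm from the hinge axis, on the lid's outer face, the one that is up when closed and looks away from the well when open: push here to close it. z is the outward normal of that face, x points to the hinge.
- lid_boss (a point): Lowest point of the round black rubber boss under the lid's disc, 74 mm from the hinge axis and 13 mm below its level when closed. It meets the cap of a pot set on the raised basket at about 0.2 rad, then pushes pot and basket down the last 11 to 15 mm, which takes about 4 N at the tongue until the lid stops.
- glass_jar: Closed glass jar, 72 mm in diameter, 110 mm high; leave alone. Origin under its centre.
- pacifier: Blue pacifier, 42 mm in diameter, 19 mm high; leave alone. Origin under its centre.
- teether: Beech teething ring, 70 mm in diameter, 12 mm high; leave alone. Origin under its centre.
- mug: White mug with a cat-shaped handle, 80 mm in diameter, 85 mm high; leave alone. Origin under its centre, handle to its +x, reaching 75 mm.
- spoon: Baby spoon, 140 mm long, lying along its x; leave alone.
There are look-alikes about, which are no part of the job. What is shaped like the pot_green but purple is not meant.

How it is judged:
By the outcome, as a careful person would: the job done as asked, in the order asked, and still so for the second after the job is handed in, with the robot touching nothing.
It also fails if it takes over 72 s, if anything falls off the work surface, if the arm or the gripper's body presses on something with over 40 N, if the wrist force passes 120 N, or if a joint passes its speed limit or range.

## Working session

There is one attempt and no reset: what is moved stays moved. The work goes in short steps, Python scripts to look and compute and a shell command to move; the robot and the scene stay as the last step left them, time stands still between calls to the robot, and variables do not carry over. Pictures are saved under pics/ and viewed, at most 10 in all, crops included, and the job is handed in when it is done.

```bash
mkdir -p pics; cat > h.py <<'E'
import numpy as np, cv2
from bench import status, camera, ctrl
from scipy.spatial.transform import Rotation as R
def cam(n):
    o=status.get_obs(); c=camera(n)
    if n=="wrist":
        T=np.eye(4); w,x,y,z=o["eef_rot"]; T[:3,:3]=R.from_quat([x,y,z,w]).as_matrix(); T[:3,3]=o["eef_pos"]
        c["extrinsics"]=T@np.array(c["hand_eye"])
    c["K"]=np.array([[c["fx"],0,c["cx"]],[0,c["fy"],c["cy"]],[0,0,1.]]); c["E"]=np.array(c["extrinsics"]); return c
def pts(c,uv):
    return cv2.undistortPoints(np.array(uv,float).reshape(-1,1,2),c["K"],np.array(c["dist"],float)).reshape(-1,2)
def ray(c,uv,z):
    n=pts(c,uv); d=np.c_[n,np.ones(len(n))]@c["E"][:3,:3].T; o=c["E"][:3,3]
    return o+d*((z-o[2])/d[:,2])[:,None]
def cloud(c):
    d=c["depth"]; v,u=np.nonzero(d>0); n=pts(c,np.c_[u,v]); z=d[v,u]
    P=np.full(d.shape+(3,),np.nan); P[v,u]=(np.c_[n*z[:,None],z])@c["E"][:3,:3].T+c["E"][:3,3]; return P
E
python3 - <<'E'
from h import *
for n in("scene","side"):
    c=cam(n); cv2.imwrite(f"pics/{n}0.png",c["frame"]); print(n,c["E"].round(3).tolist())
    np.savez(f"{n}0.npz",**{k:c[k] for k in("frame","depth","K","E","dist")})
o=status.get_obs(); print(o)
E
```

```text
scene [[-0.764, 0.431, -0.48, 0.988], [0.645, 0.509, -0.57, 0.539], [-0.002, -0.745, -0.667, 0.754], [0.0, 0.0, 0.0, 1.0]]
side [[-0.988, -0.078, 0.133, 0.353], [-0.153, 0.599, -0.786, 0.984], [-0.019, -0.797, -0.604, 0.848], [0.0, 0.0, 0.0, 1.0]]
{'time_s': 0.1, 'q': array([-2.06312436e-01,  1.81469592e-01,  1.60791532e+00, -2.16449787e-05,
        1.35381232e+00, -2.06287475e-01]), 'dq': array([-0.00036858,  0.00036142, -0.00183898, -0.00018029, -0.0007562 ,
        0.00168797]), 'joint_efforts': array([-2.02498759e-04, -4.45872438e+01, -3.52238703e+01, -4.27332343e-04,
        4.16999465e-03,  3.20961749e-05]), 'eef_pos': array([5.74494610e-01, 1.09240940e-04, 2.30469117e-01]), 'eef_rot': array([-6.65697388e-04,  7.07113725e-01,  7.07099382e-01, -4.47911744e-04]), 'wrist_force': array([0.29556672, 0.24871315, 0.0127276 ]), 'torque': array([ 0.05941884, -0.03054555,  0.00019539]), 'grasp_force': 0.0, 'opening': 0.9980132965140484}
```

View pics/scene0.png

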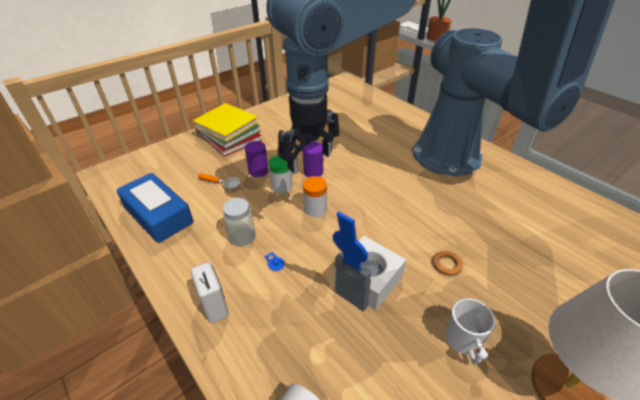

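View pics/side0.png

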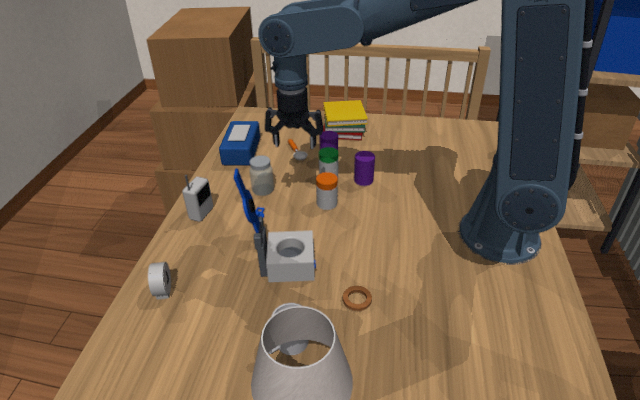

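The scene view shows the orange cap at (315,187), green at (280,165), purple look-alikes at (257,158) and (313,160), the jar at (239,222), and the warmer at (370,272) with the lid at (349,240). The side view shows orange at (327,182), green at (328,160) and the well at (289,247).

```bash
python3 - <<'E'
from h import *
for n in("scene","side"):
    c=dict(np.load(n+"0.npz")); P=cloud(c); hsv=cv2.cvtColor(c["frame"],cv2.COLOR_BGR2HSV)
    def rep(name,m,zs):
        k,l,s,_=cv2.connectedComponentsWithStats(m.astype(np.uint8))
        for i in range(1,k):
            if s[i,4]<40: continue
            p=P[l==i]; p=p[~np.isnan(p[:,0])]
            if len(p)<10 or not(.2<np.median(p[:,0])<1.0 and -.6<np.median(p[:,1])<.6): continue
            q=p[p[:,2]>np.percentile(p[:,2],98)-.006]
            print(n,name,s[i],"top z",np.percentile(p[:,2],98).round(3),"top mid",((np.percentile(q,2,axis=0)+np.percentile(q,98,axis=0))/2).round(3),"ext",np.ptp(q,axis=0).round(3))
    H,S,V=[hsv[...,i].astype(int) for i in range(3)]
    rep("orange",(H>5)&(H<14)&(S>215)&(V>130),0)
    rep("green",(H>45)&(H<80)&(S>120),0)
    rep("purple",(H>125)&(H<150)&(S>100),0)
    rep("blue",(H>105)&(H<124)&(S>190),0)
    m=(abs(P[...,2]-.065)<.006)&(P[...,0]>.3)&(P[...,0]<.9)&(abs(P[...,1])<.5)&(S<40)
    rep("block",m,0)
    k=(P[...,2]>.09)&(P[...,2]<.13)&(S<60); rep("misc",k,0)
E
```

```text
scene green [269 156  20  17 268] top z 0.294 top mid [0.65  0.006 0.293] ext [0.006 0.017 0.008]
scene purple [303 141  21  35 619] top z 0.305 top mid [0.589 0.013 0.307] ext [0.035 0.01  0.011]
scene purple [245 142  23  35 627] top z 0.096 top mid [ 0.535 -0.328  0.094] ext [0.059 0.061 0.008]
scene blue [ 119  185   72   55 1189] top z 0.077 top mid [ 0.855 -0.326  0.074] ext [0.112 0.185 0.008]
scene blue [334 213  33  57 909] top z 0.296 top mid [0.668 0.213 0.294] ext [0.011 0.033 0.007]
scene blue [269 257  14  13 135] top z 0.019 top mid [0.702 0.013 0.017] ext [0.012 0.013 0.007]
scene block [270 171  21   8  66] top z 0.07 top mid [ 0.529 -0.207  0.067] ext [0.05  0.037 0.006]
scene block [304 195  22   8  68] top z 0.071 top mid [ 0.517 -0.062  0.068] ext [0.045 0.034 0.006]
scene block [232 225  17   7  56] top z 0.071 top mid [ 0.73  -0.093  0.068] ext [0.033 0.018 0.006]
scene block [ 335  237   70   60 1058] top z 0.069 top mid [0.571 0.193 0.066] ext [0.15  0.132 0.008]
scene block [204 297  20  13  73] top z 0.071 top mid [0.879 0.059 0.068] ext [0.04  0.011 0.006]
[... 1274 characters left out ...]
1 0.033 0.006]
side block [317 188  20   7  63] top z 0.069 top mid [ 0.501 -0.052  0.067] ext [0.055 0.023 0.007]
side block [185 201  15   6  46] top z 0.07 top mid [0.874 0.062 0.068] ext [0.042 0.013 0.006]
side block [ 265  231   49   35 1131] top z 0.068 top mid [0.559 0.195 0.065] ext [0.132 0.133 0.008]
side block [149 264  19  24 118] top z 0.071 top mid [0.846 0.334 0.068] ext [0.033 0.065 0.006]
side misc [250 156  20  16 264] top z 0.111 top mid [ 0.714 -0.117  0.108] ext [0.06  0.064 0.007]
side misc [183 177  26  22 336] top z 0.115 top mid [0.867 0.028 0.118] ext [0.039 0.076 0.019]
side misc [254 219  12  33 179] top z 0.129 top mid [0.624 0.209 0.127] ext [0.014 0.077 0.006]
```

```bash
python3 - <<'E'
from h import *
w=cam("wrist"); print(np.array(w["hand_eye"]).round(3).tolist())
cv2.imwrite("pics/w0.png",w["frame"])
for n in("scene","side"):
    c=dict(np.load(n+"0.npz")); P=cloud(c); hsv=cv2.cvtColor(c["frame"],cv2.COLOR_BGR2HSV)
    m=(abs(P[...,2]-.065)<.004)&(abs(P[...,0]-.56)<.11)&(abs(P[...,1]-.195)<.1)&(hsv[...,1]<40)
    k,l,s,_=cv2.connectedComponentsWithStats(m.astype(np.uint8)); i=1+s[1:,4].argmax()
    r=cv2.minAreaRect((P[l==i][:,:2]*1000).astype(np.float32)); print(n,"block",r)
    b=(hsv[...,0]>105)&(hsv[...,0]<124)&(hsv[...,1]>150)&(abs(P[...,0]-.65)<.1)&(abs(P[...,1]-.21)<.07)&(P[...,2]>.13)
    q=P[b]; u,sv,vt=np.linalg.svd(q-q.mean(0),full_matrices=False); print("lid mean",q.mean(0).round(3),"zrange",q[:,2].min().round(3),q[:,2].max().round(3),"axes",vt.round(3).tolist())
E
```

```text
[[0.0, -0.945, -0.326, 0.084], [1.0, 0.0, -0.0, -0.001], [0.0, -0.326, 0.945, -0.143], [0.0, 0.0, 0.0, 1.0]]
scene block ((571.2844848632812, 191.9058837890625), (140.29135131835938, 116.2988510131836), 11.222184181213379)
lid mean [0.655 0.213 0.221] zrange 0.134 0.298 axes [[-0.192, -0.029, -0.981], [0.211, -0.977, -0.013], [0.958, 0.21, -0.194]]
side block ((561.4664916992188, 192.97494506835938), (119.04403686523438, 119.34659576416016), 11.193310737609863)
lid mean [0.646 0.22  0.22 ] zrange 0.131 0.297 axes [[-0.191, -0.046, -0.981], [0.168, -0.986, 0.013], [-0.967, -0.163, 0.196]]
```

View pics/w0.png

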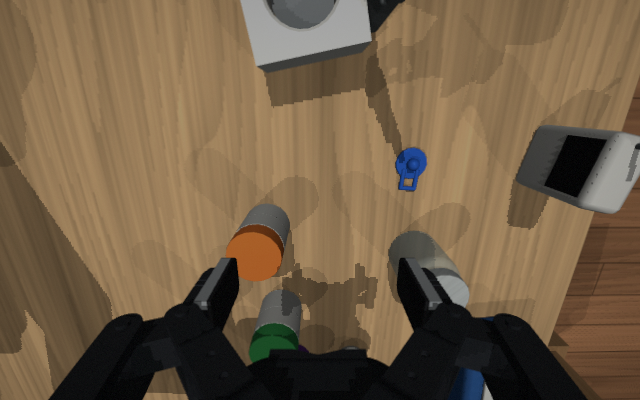

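The wrist view shows the orange cap at (256,253), the green cap at (275,340), the jar at (430,270) and the well's rim at (303,5). The camera sits on the tool's +x side, so I'll turn the tool to point +x along the warmer's −x, away from the lid.

```bash
python3 -m handwheel '[[[1,-0.8,-0.8,0,0,0,-10.1],[1,-1.6,-1.6,0,0,0,-20.2],[1,-2.4,-2.4,0,0,0,-30.3],[1,-3.2,-3.2,0,0,0,-40.4],[1,-4,-4,0,0,0,-50.5],[1,-4.8,-4.8,0,0,0,-60.6],[1,-5.6,-5.6,0,0,0,-70.7],[1,-6.4,-6.4,0,0,0,-80.8],[1,-7.2,-7.2,0,0,0,-91],[1,-7.2,-7.2,0,0,0,-101]]]' && python3 -m handwheel '[[[1,0,0,0,0,0,0],[1,0,0,0,0,0,0]]]'
cat > look.py <<'E'
from h import *
import sys
def run(save=None):
    c=cam("wrist"); P=cloud(c); hsv=cv2.cvtColor(c["frame"],cv2.COLOR_BGR2HSV); H,S=hsv[...,0],hsv[...,1]
    if save: cv2.imwrite("pics/"+save,c["frame"])
    o=status.get_obs(); w,x,y,z=o["eef_rot"]; Rm=R.from_quat([x,y,z,w]).as_matrix()
    print("tcp",o["eef_pos"].round(4),"toolx",Rm[:,0].round(3),"F",o["wrist_force"].round(2),"t",o["time_s"],"open",round(o["opening"],3))
    for n,m in dict(orange=(H>5)&(H<14)&(S>200),green=(H>45)&(H<80)&(S>100)).items():
        q=P[m&(abs(P[...,2]-.094)<.006)]
        if len(q)<60: continue
        v,u=np.nonzero(m&(abs(P[...,2]-.094)<.006)); r=ray(c,np.c_[u,v],.095)[:,:2]
        (cx,cy),rad=cv2.minEnclosingCircle((np.round(r*1000,1)).astype(np.float32)); p=np.array([cx/1000,cy/1000])
        d=Rm.T@np.r_[p-o["eef_pos"][:2],0]
        print(n,p.round(4),"rad",round(rad,1),"mean",r.mean(0).round(4),"shift tool cm",(d*100).round(2),"touchborder",u.min(),u.max(),v.min(),v.max())
    return c,P,hsv,o,Rm
if __name__=="__main__": run(*sys.argv[1:])
E
python3 look.py w1.png
```

```text
time_s: 1.4
eef_pos: [0.5024, -0.0724, 0.231]
eef_rot: [-0.0, -0.098, 0.995, 0.0]
wrist_force: [0.5, 0.4, -0.0]
opening: 1.002
grasp_force: 0.0
time_s: 1.65
eef_pos: [0.503, -0.0719, 0.2312]
eef_rot: [-0.0, -0.094, 0.996, 0.0]
wrist_force: [-0.2, -0.1, -0.2]
opening: 1.0
grasp_force: 0.0
tcp [ 0.503  -0.0719  0.2312] toolx [-0.982 -0.188  0.   ] F [-0.24 -0.08  0.07] t 1.7 open 0.999
green [ 0.5133 -0.2204] rad 33.1 mean [ 0.5126 -0.2204] shift tool cm [  1.78 -14.78  -0.  ] touchborder 141 204 144 204
```

View pics/w1.png

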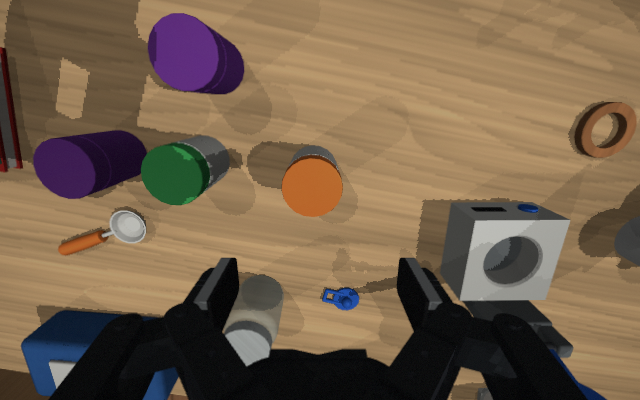

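The wrist view now shows orange at (312,185), green at (175,173) with two purples beside it, and the well at (513,261). Nothing blocks a grasp along this axis.

```bash
sed -i 's/(H>5)&(H<14)&(S>200)/(H>5)\&(H<20)\&(S>150)/' look.py; python3 - <<'E'
from look import *
c,P,hsv,o,Rm=run()
g=cv2.cvtColor(c["frame"],cv2.COLOR_BGR2GRAY)
m=((P[...,2]>.058)&(P[...,2]<.075)&(hsv[...,1]<40)).astype(np.uint8); m[:, :400]=0; m[310:]=0
cs,h=cv2.findContours(m,cv2.RETR_CCOMP,cv2.CHAIN_APPROX_NONE)
for i,k in enumerate(cs):
    if cv2.contourArea(k)>500:
        r=ray(c,k.reshape(-1,2),.065)[:,:2]; 
        print("contour",h[0][i][3],"circle",cv2.minEnclosingCircle((r*1000).astype(np.float32)),"ell",cv2.fitEllipse((r*1000).astype(np.float32)),"rect",cv2.minAreaRect((r*1000).astype(np.float32)), "z",np.nanmedian(P[m>0][:,2]))
E
```

```text
tcp [ 0.503  -0.0719  0.2312] toolx [-0.982 -0.189  0.   ] F [-0.02 -0.28  0.02] t 1.75 open 0.997
orange [ 0.4996 -0.0787] rad 32.1 mean [ 0.4988 -0.0788] shift tool cm [ 0.47 -0.6   0.  ] touchborder 282 342 157 216
green [ 0.5133 -0.2203] rad 32.9 mean [ 0.5126 -0.2205] shift tool cm [  1.8  -14.76  -0.  ] touchborder 141 204 144 204
contour -1 circle ((558.3120727539062, 185.6451416015625), 84.02156066894531) ell ((559.5673217773438, 187.403076171875), (138.37355041503906, 148.0247344970703), 107.10799407958984) rect ((563.0635986328125, 188.00137329101562), (134.19923400878906, 121.55036926269531), 11.05366039276123) z 0.06541410236067191
contour 0 circle ((555.603515625, 185.9672393798828), 35.246376037597656) ell ((555.0962524414062, 184.7024688720703), (65.13983917236328, 68.79348754882812), 61.542476654052734) rect ((555.2243041992188, 184.90245056152344), (65.58648681640625, 69.56929016113281), 65.93159484863281) z 0.06541410236067191
```

```bash
python3 - <<'E'
from h import *
for n in("scene","side","wrist"):
    c=cam(n) if n=="wrist" else dict(np.load(n+"0.npz")); P=cloud(c); hsv=cv2.cvtColor(c["frame"],cv2.COLOR_BGR2HSV)
    q=P[(abs(P[...,2])<.015)&(abs(P[...,0]-.55)<.25)&(abs(P[...,1])<.35)&(hsv[...,1]>60)]
    A=np.c_[q[:,:2],np.ones(len(q))]; print(n,"plane",np.linalg.lstsq(A,q[:,2],rcond=None)[0].round(4), "at .5,0:",)
    H,S=hsv[...,0],hsv[...,1]
    for nm,m in dict(orange=(H>3)&(H<20)&(S>150),green=(H>45)&(H<80)&(S>90)).items():
        m=m&(abs(P[...,2]-.094)<.005)&(P[...,0]>.4)&(P[...,0]<.6)&(abs(P[...,1])<.3)
        k,l,s,_=cv2.connectedComponentsWithStats(m.astype(np.uint8))
        if k<2: continue
        i=1+s[1:,4].argmax(); M=(l==i).astype(np.uint8)
        ct=max(cv2.findContours(M,cv2.RETR_EXTERNAL,cv2.CHAIN_APPROX_NONE)[0],key=cv2.contourArea).reshape(-1,2)
        r=ray(c,ct,.095)[:,:2]*1000; (x,y),rd=cv2.minEnclosingCircle(r.astype(np.float32))
        print(nm,"ray circ",round(x,1),round(y,1),round(rd,1),"ell",np.round(cv2.fitEllipse(r.astype(np.float32))[:2],1).tolist(),"depth mean",(P[l==i].mean(0)*1000).round(1),"pix",s[i])
E
```

```text
scene plane [0.0003 0.002  0.0001] at .5,0:
orange ray circ 507.9 -74.7 34.2 ell [[507.6, -75.2], [61.7, 64.8]] depth mean [507.6 -75.2  94.4] pix [303 177  24  17 315]
green ray circ 524.2 -216.9 34.5 ell [[528.5, -217.7], [45.8, 64.9]] depth mean [ 528.4 -217.8   94.3] pix [269 156  18  14 189]
side plane [-0.0007  0.0042 -0.0005] at .5,0:
orange ray circ 502.6 -67.3 34.7 ell [[502.7, -68.4], [60.5, 64.2]] depth mean [503.  -70.9  93. ] pix [316 173  21  14 230]
green ray circ 516.3 -208.9 34.9 ell [[516.3, -210.1], [59.8, 64.0]] depth mean [ 516.8 -213.4   92.7] pix [319 148  19  12 180]
wrist plane [-0.0002  0.0026  0.0006] at .5,0:
orange ray circ 499.6 -78.9 32.1 ell [[499.8, -78.7], [62.0, 62.8]] depth mean [498.9 -78.9  95. ] pix [ 282  157   61   60 2839]
green ray circ 513.4 -220.3 32.8 ell [[513.6, -220.6], [62.0, 64.2]] depth mean [ 512.9 -220.8   94.7] pix [ 141  144   64   61 2995]
```

```bash
python3 -m handwheel '[[[1,0.2,-0.2,2,0,0,0],[1,0.4,-0.5,4.5,0,0,0],[1,0.4,-0.5,7.5,0,0,0],[1,0.4,-0.5,8.5,0,0,0],[1,0.4,-0.5,8.5,0,0,0],[1,0.4,-0.5,8.5,0,0,0]]]'; python3 look.py w2.png
```

```text
time_s: 2.55
eef_pos: [0.5009, -0.0779, 0.1475]
eef_rot: [0.001, -0.096, 0.995, -0.0]
wrist_force: [0.7, -1.6, -0.2]
opening: 1.002
grasp_force: 0.0
tcp [ 0.5009 -0.078   0.1476] toolx [-0.982 -0.191 -0.002] F [0.08 0.28 0.62] t 2.6 open 0.999
orange [ 0.4992 -0.079 ] rad 32.5 mean [ 0.4982 -0.0791] shift tool cm [ 0.19 -0.07 -0.  ] touchborder 276 358 180 259
green [ 0.5122 -0.2199] rad 33.8 mean [ 0.5118 -0.22  ] shift tool cm [ 1.600e+00 -1.415e+01  1.000e-02] touchborder 82 172 163 243
```

View pics/w2.png

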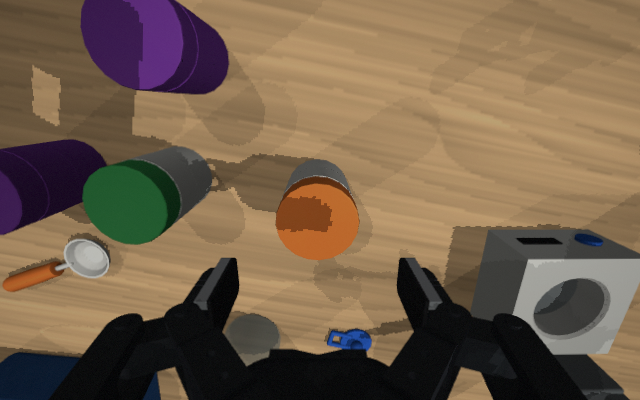

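The orange cap is at (317,219), midway between the fingers (238 and 398). I'll descend and grip.

```bash
python3 -m handwheel '[[[1,0.2,-0.05,3,0,0,0],[1,0.2,-0.05,6,0,0,0],[1,0.2,-0.05,9,0,0,0],[1,0.2,-0.05,10.7,0,0,0],[1,0.2,-0.05,10.7,0,0,0],[0,0.2,-0.05,10.7,0,0,0],[-1,0.2,-0.05,10.7,0,0,0],[-1,0.2,-0.05,10.7,0,0,0],[-1,0.2,-0.05,10.7,0,0,0],[-1,0.2,-0.05,10.7,0,0,0]]]'
```

```text
time_s: 3.85
eef_pos: [0.4994, -0.0788, 0.041]
eef_rot: [0.001, -0.096, 0.995, -0.001]
wrist_force: [-0.5, 0.8, 6.1]
opening: 0.737
grasp_force: 64.0
```

```bash
python3 -m handwheel '[[[-1,0,0,-1,0,0,0],[-1,0,0,-3,0,0,0],[-1,0,0,-5,0,0,0],[-1,0,0,-6,0,0,0],[-1,0,0,-6,0,0,0],[-1,0,0,-6,0,0,0],[-1,0,0,-6,0,0,0],[-1,0,0,-6,0,0,0]]]'; python3 -m handwheel '[[[-1,0,0,0,0,0,0]]]';python3 -m handwheel '[[[-1,0,0,0,0,0,0]]]'; python3 -c "
from look import *
run()"
```

```text
time_s: 4.85
eef_pos: [0.4978, -0.0784, 0.0987]
eef_rot: [-0.001, -0.096, 0.995, 0.0]
wrist_force: [-0.0, -0.2, -5.0]
opening: 0.735
grasp_force: 64.6
time_s: 4.97
eef_pos: [0.498, -0.0785, 0.099]
eef_rot: [-0.0, -0.096, 0.995, 0.0]
wrist_force: [-0.5, 0.6, -4.2]
opening: 0.733
grasp_force: 64.6
time_s: 5.1
eef_pos: [0.4981, -0.0785, 0.0992]
eef_rot: [-0.0, -0.096, 0.995, 0.0]
wrist_force: [-0.3, -0.8, -3.6]
opening: 0.734
grasp_force: 64.6
tcp [ 0.4981 -0.0785  0.0992] toolx [-0.982 -0.191  0.   ] F [ 1.22 -0.18 -3.93] t 5.15 open 0.738
green [ 0.5122 -0.2192] rad 34.3 mean [ 0.5109 -0.2194] shift tool cm [  1.31 -14.08  -0.  ] touchborder 19 134 185 284
```

```bash
python3 -m handwheel '[[[-1,0,0,2.5,0,0,0],[-1,0,0,4.5,0,0,0],[-1,0,0,5.5,0,0,0],[-1,0,0,5.8,0,0,0],[-1,0,0,5.9,0,0,0],[-1,0,0,5.9,0,0,0],[-1,0,0,5.9,0,0,0]]]'
```

```text
time_s: 6.02
eef_pos: [0.4988, -0.0788, 0.041]
eef_rot: [0.001, -0.096, 0.995, -0.0]
wrist_force: [-0.8, 0.1, 1.1]
opening: 0.735
grasp_force: 64.8
```

```bash
python3 -m handwheel '[[[0,0,0,0,0,0,0],[1,0,0,0,0,0,0],[1,0,0,0,0,0,0],[1,0,0,-2,0,0,0],[1,0,0,-5,0,0,0],[1,0,0,-9,0,0,0],[1,0.2,-3,-10.7,0,0,0],[1,0.8,-7,-10.7,0,0,0],[1,1.2,-12,-10.7,0,0,0],[1,1.35,-14.06,-10.7,0,0,0]]]' && python3 -m handwheel '[[[1,0,0,0,0,0,0],[1,0,0,0,0,0,0]]]'; python3 look.py w3.png
```

```text
time_s: 7.28
eef_pos: [0.512, -0.2217, 0.1476]
eef_rot: [0.0, -0.095, 0.995, -0.0]
wrist_force: [-0.3, -0.2, -0.3]
opening: 1.0
grasp_force: 0.0
time_s: 7.52
eef_pos: [0.5114, -0.2179, 0.1469]
eef_rot: [-0.0, -0.096, 0.995, 0.001]
wrist_force: [-0.4, 0.1, -0.1]
opening: 0.999
grasp_force: 0.0
tcp [ 0.5115 -0.2177  0.147 ] toolx [-0.981 -0.192  0.   ] F [-0.1   0.25  0.86] t 7.575 open 0.995
orange [ 0.4992 -0.0817] rad 34.2 mean [ 0.4979 -0.0814] shift tool cm [-1.400e+00  1.358e+01  1.000e-02] touchborder 452 536 201 277
green [ 0.5134 -0.2221] rad 32.4 mean [ 0.5123 -0.2224] shift tool cm [-0.1  -0.47 -0.  ] touchborder 271 353 185 263
```

```bash
python3 -m handwheel '[[[1,-0.1,-0.45,2,0,0,0],[1,-0.1,-0.45,6,0,0,0],[1,-0.1,-0.45,9,0,0,0],[1,-0.1,-0.45,10.6,0,0,0],[1,-0.1,-0.45,10.6,0,0,0],[0,-0.1,-0.45,10.6,0,0,0],[-1,-0.1,-0.45,10.6,0,0,0],[-1,-0.1,-0.45,10.6,0,0,0],[-1,-0.1,-0.45,10.6,0,0,0],[-1,-0.1,-0.45,10.6,0,0,0]]]' && python3 -m handwheel '[[[-1,0,0,-1,0,0,0],[-1,0,0,-3,0,0,0],[-1,0,0,-5,0,0,0],[-1,0,0,-6,0,0,0],[-1,0,0,-6,0,0,0],[-1,0,0,-6,0,0,0],[-1,0,0,-6,0,0,0],[-1,0,0,-6,0,0,0]]]'; python3 -m handwheel '[[[-1,0,0,0,0,0,0]]]';python3 -m handwheel '[[[-1,0,0,0,0,0,0]]]';python3 -m handwheel '[[[-1,0,0,0,0,0,0]]]'
```

```text
time_s: 8.82
eef_pos: [0.5149, -0.224, 0.0431]
eef_rot: [0.001, -0.096, 0.995, -0.001]
wrist_force: [-0.5, 1.9, 6.8]
opening: 0.736
grasp_force: 66.2
time_s: 9.82
eef_pos: [0.5133, -0.2231, 0.1007]
eef_rot: [-0.0, -0.096, 0.995, 0.0]
wrist_force: [-0.1, -0.2, -1.9]
opening: 0.736
grasp_force: 66.0
time_s: 9.95
eef_pos: [0.5134, -0.2232, 0.101]
eef_rot: [-0.0, -0.096, 0.995, 0.0]
wrist_force: [0.3, -0.2, -2.4]
opening: 0.738
grasp_force: 66.0
time_s: 10.07
eef_pos: [0.5136, -0.2233, 0.1012]
eef_rot: [-0.0, -0.096, 0.995, 0.0]
wrist_force: [-0.3, 0.3, -2.9]
opening: 0.733
grasp_force: 66.0
time_s: 10.2
eef_pos: [0.5136, -0.2234, 0.1013]
eef_rot: [0.0, -0.096, 0.995, -0.0]
wrist_force: [0.3, 0.5, -2.0]
opening: 0.736
grasp_force: 66.0
```

```bash
python3 -m handwheel '[[[-1,0,0,2.5,0,0,0],[-1,0,0,4.5,0,0,0],[-1,0,0,5.5,0,0,0],[-1,0,0,5.8,0,0,0],[-1,0,0,5.9,0,0,0],[-1,0,0,5.9,0,0,0],[-1,0,0,5.9,0,0,0]]]' && python3 -m handwheel '[[[0,0,0,0,0,0,0],[1,0,0,0,0,0,0],[1,0,0,0,0,0,0],[1,0,0,-2,0,0,0],[1,0,0,-5,0,0,0],[1,0,0,-9,0,0,0],[1,-0.2,3,-10.5,0,0,0],[1,-0.8,8,-10.5,0,0,0],[1,-1.3,13,-10.5,0,0,0],[1,-1.3,14.4,-10.5,0,0,0]]]' && python3 -m handwheel '[[[1,0,0,0,0,0,0],[1,0,0,0,0,0,0]]]'; python3 look.py
```

```text
time_s: 11.08
eef_pos: [0.5141, -0.2237, 0.0431]
eef_rot: [0.001, -0.096, 0.995, -0.0]
wrist_force: [-2.0, 1.0, 4.0]
opening: 0.739
grasp_force: 66.1
time_s: 12.32
eef_pos: [0.4982, -0.077, 0.147]
eef_rot: [-0.0, -0.097, 0.995, 0.0]
wrist_force: [1.2, -0.0, -0.6]
opening: 0.999
grasp_force: 0.0
time_s: 12.58
eef_pos: [0.4993, -0.0807, 0.1474]
eef_rot: [0.0, -0.095, 0.995, -0.0]
wrist_force: [0.5, 0.5, 0.9]
opening: 0.999
grasp_force: 0.0
tcp [ 0.4992 -0.0808  0.1473] toolx [-0.982 -0.189 -0.   ] F [-0.42 -0.6   0.29] t 12.625 open 1.003
orange [ 0.4987 -0.0788] rad 32.4 mean [ 0.4978 -0.0792] shift tool cm [ 0.01  0.22 -0.  ] touchborder 279 361 183 261
green [ 0.5119 -0.2216] rad 33.9 mean [ 0.5116 -0.2215] shift tool cm [ 1.420e+00 -1.406e+01  1.000e-02] touchborder 84 174 165 246
```

```bash
python3 -m handwheel '[[[1,0,0.2,3,0,0,0],[1,0,0.2,6,0,0,0],[1,0,0.2,9,0,0,0],[1,0,0.2,10.6,0,0,0],[1,0,0.2,10.6,0,0,0],[0,0,0.2,10.6,0,0,0],[-1,0,0.2,10.6,0,0,0],[-1,0,0.2,10.6,0,0,0],[-1,0,0.2,10.6,0,0,0],[-1,0,0.2,10.6,0,0,0]]]' && python3 -m handwheel '[[[-1,0,0,-1,0,0,0],[-1,0,0,-4,0,0,0],[-1,0,0,-8,0,0,0],[-1,0,0,-12,0,0,0],[-1,0,0,-14,0,0,0],[-1,0,4,-14,0,0,0],[-1,0,8,-14,0,0,0],[-1,0,12,-14,0,0,0],[-1,0,14,-14,0,0,0],[-1,0,14,-14,0,0,0]]]' && python3 -m handwheel '[[[-1,0,0,0,0,0,0],[-1,0,0,0,0,0,0]]]'
cat > well.py <<'E'
from look import *
c,P,hsv,o,Rm=run("w%d.png"%int(status.get_obs()["time_s"]*10))
yb=Rm[:,1]
m=((abs(P[...,2]-.065)<.005)&(hsv[...,1]<60)&(np.hypot(P[...,0]-.556,P[...,1]-.186)<.085)).astype(np.uint8)
cs,h=cv2.findContours(m,cv2.RETR_CCOMP,cv2.CHAIN_APPROX_NONE)
for i,k in enumerate(cs):
    if cv2.contourArea(k)>500:
        r=(ray(c,k.reshape(-1,2),.065)[:,:2]*1000).astype(np.float32); e=cv2.fitEllipse(r); rc=cv2.minAreaRect(r)
        for nm,p in (("ell",e[0]),("rect",rc[0])):
            print(h[0][i][3],nm,np.round(p,1),"shift",(Rm.T@np.r_[np.array(p)/1000-o["eef_pos"][:2],0]*100).round(2))
        print(np.round(e[1],1),np.round(rc[1],1),round(rc[2],1),"px",k.reshape(-1,2).min(0),k.reshape(-1,2).max(0))
E
python3 well.py
```

```text
time_s: 13.88
eef_pos: [0.4997, -0.0783, 0.0428]
eef_rot: [0.001, -0.096, 0.995, -0.001]
wrist_force: [-0.7, -1.4, 7.0]
opening: 0.738
grasp_force: 66.4
time_s: 15.12
eef_pos: [0.4706, 0.0614, 0.181]
eef_rot: [-0.001, -0.097, 0.995, 0.0]
wrist_force: [-0.2, -0.9, -3.7]
opening: 0.732
grasp_force: 68.2
time_s: 15.38
eef_pos: [0.4719, 0.0591, 0.1812]
eef_rot: [-0.0, -0.095, 0.995, -0.0]
wrist_force: [0.7, 0.1, -3.8]
opening: 0.734
grasp_force: 68.2
tcp [0.4719 0.0591 0.1812] toolx [-0.982 -0.19   0.   ] F [ 0.8  -0.17 -4.96] t 15.425 open 0.737
green [ 0.5133 -0.2129] rad 32.6 mean [ 0.513  -0.2026] shift tool cm [  1.08 -27.49   0.  ] touchborder 0 35 162 228
-1 ell [530.2 191.3] shift [-8.24 11.87 -0.  ]
-1 rect [537.4 185.6] shift [-8.84 11.18 -0.  ]
[ 82.9 125.1] [ 82.9 116. ] 10.8 px [370 241] [481 307]
```

```bash
python3 -m handwheel '[[[-1,-3,1,0,0,0,0],[-1,-6,2,0,0,0,0],[-1,-8.5,3,0,0,0,0],[-1,-8.5,3,0,0,0,0],[-1,-8.5,3,0,0,0,0],[-1,-8.5,3,0,0,0,0]]]'; python3 well.py; ls pics
```

```text
time_s: 16.18
eef_pos: [0.5489, 0.1049, 0.1811]
eef_rot: [-0.0, -0.095, 0.995, -0.0]
wrist_force: [-0.2, -0.2, -5.1]
opening: 0.733
grasp_force: 68.1
tcp [0.549  0.105  0.1812] toolx [-0.982 -0.19   0.   ] F [-0.16 -0.22 -4.04] t 16.225 open 0.734
-1 ell [546.6 196.9] shift [-1.51  9.07 -0.  ]
-1 rect [559.8 189.6] shift [-2.68  8.1  -0.  ]
[103.8 140.5] [123.9 117.1] 11.0 px [341 162] [465 276]
scene0.png
side0.png
w0.png
w1.png
w153.png
w161.png
w2.png
w3.png
```

View pics/w161.png

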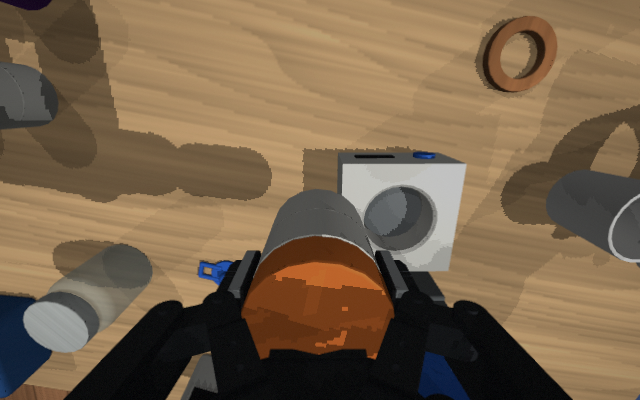

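The wrist view shows the held orange pot with cap centre near (318,305). The warmer's top face spans (342–466, 163–270), with the well centred at about (399,218) and its lower-left edge just touched by the pot.

```bash
cat > well2.py <<'E'
from look import *
c,P,hsv,o,Rm=run()
V=cv2.GaussianBlur(cv2.cvtColor(c["frame"],cv2.COLOR_BGR2GRAY),(3,3),0)
uv=ray  # top-face points to tool frame
m=((abs(P[...,2]-.065)<.003)&(hsv[...,1]<60)&(np.hypot(P[...,0]-.556,P[...,1]-.186)<.09)).astype(np.uint8)
m=cv2.morphologyEx(m,cv2.MORPH_OPEN,np.ones((3,3)))
v,u=np.nonzero(m); r=(ray(c,np.c_[u,v],.065)-o["eef_pos"])@Rm*100
print("block in tool cm: x",np.percentile(r[:,0],[0.5,99.5]).round(2),"y",np.percentile(r[:,1],[0.5,99.5]).round(2))
# rim of the well: from an inside seed, first top-face pixel along rays
cu,cv_=399,218; E=[]
for a in np.deg2rad(np.arange(-150,95,5)):
    for d in np.arange(15,60,.5):
        x,y=int(round(cu+d*np.cos(a))),int(round(cv_+d*np.sin(a)))
        if m[y,x]: E.append((cu+d*np.cos(a),cv_+d*np.sin(a))); break
q=(ray(c,E,.065)-o["eef_pos"])@Rm*100
A=np.c_[2*q[:,:2],np.ones(len(q))]
w=np.ones(len(q),bool)
for _ in range(4):
    s=np.linalg.lstsq(A[w],(q[w,:2]**2).sum(1),rcond=None)[0]; rad=np.sqrt(s[2]+s[0]**2+s[1]**2)
    e=abs(np.hypot(*(q[:,:2]-s[:2]).T)-rad); w=e<max(.15,1.5*np.median(e))
print("well shift cm",s[:2].round(2),"radius",rad.round(2),"used",w.sum(),len(w), "world",(o["eef_pos"]+Rm@np.r_[s[:2]/100,0]).round(4))
E
python3 well2.py
```

```text
tcp [0.5491 0.1051 0.1814] toolx [-0.982 -0.19   0.   ] F [-0.11  0.25 -3.66] t 16.275 open 0.738
block in tool cm: x [-8.5   3.42] y [ 2.36 13.9 ]
well shift cm [-2.25  8.06] radius 3.47 used 48 49 world [0.5559 0.1885 0.1814]
```

```bash
python3 -m handwheel '[[[-1,-0.8,2.5,0,0,0,0],[-1,-1.6,5,0,0,0,0],[-1,-2.3,7,0,0,0,0],[-1,-2.35,8.05,0,0,0,0],[-1,-2.35,8.05,0,0,0,0],[-1,-2.35,8.05,2,0,0,0],[-1,-2.35,8.05,4,0,0,0],[-1,-2.35,8.05,5.5,0,0,0],[-1,-2.35,8.05,5.5,0,0,0],[-1,-2.35,8.05,5.5,0,0,0]]]'; python3 - <<'E'
from look import *
c,P,hsv,o,Rm=run("w_over.png")
c=cam("scene"); a=c["frame"][180:330,270:450]; c=cam("side"); b=c["frame"][140:290,210:390]
cv2.imwrite("pics/over.png",np.hstack([cv2.resize(a,None,fx=2.2,fy=2.2,interpolation=2),cv2.resize(b,None,fx=2.2,fy=2.2,interpolation=2)]))
E
```

```text
time_s: 17.52
eef_pos: [0.5578, 0.1889, 0.127]
eef_rot: [0.001, -0.096, 0.995, -0.0]
wrist_force: [0.4, 0.3, -4.2]
opening: 0.736
grasp_force: 68.0
tcp [0.558  0.189  0.1273] toolx [-0.982 -0.191 -0.002] F [-0.07 -0.54 -5.45] t 17.575 open 0.736
```

View pics/over.png

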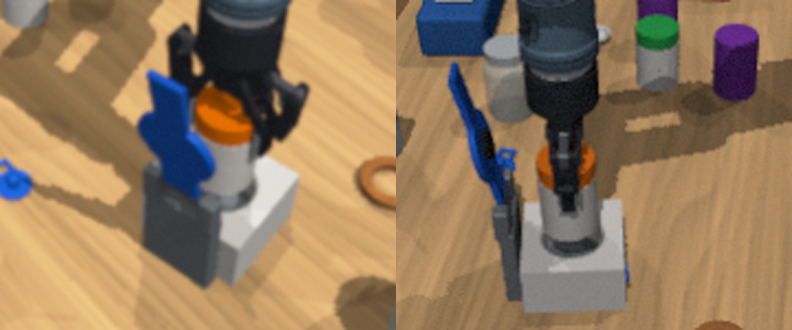

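The two crops show the orange pot upright over the well, with the lid clear of the gripper. I'll lower it in stages while watching the force.

```bash
python3 -m handwheel '[[[-1,0.1,0,0.5,0,0,0],[-1,0.1,0,1.2,0,0,0],[-1,0.1,0,2,0,0,0],[-1,0.1,0,2.6,0,0,0],[-1,0.1,0,2.6,0,0,0]]]'; python3 -m handwheel '[[[-1,0,0,0.5,0,0,0],[-1,0,0,1,0,0,0],[-1,0,0,1.5,0,0,0],[-1,0,0,1.5,0,0,0]]]'
```

```text
time_s: 18.3
eef_pos: [0.5556, 0.1888, 0.0993]
eef_rot: [-0.001, -0.096, 0.995, -0.0]
wrist_force: [-0.5, 0.4, -3.9]
opening: 0.735
grasp_force: 68.1
time_s: 18.8
eef_pos: [0.5558, 0.1888, 0.0847]
eef_rot: [-0.001, -0.096, 0.995, -0.0]
wrist_force: [-1.4, 0.7, -4.2]
opening: 0.737
grasp_force: 68.1
```

```bash
python3 -m handwheel '[[[-1,0,0,0.3,0,0,0],[-1,0,0,0.55,0,0,0],[-1,0,0,0.55,0,0,0]]]'; python3 -m handwheel '[[[-1,0,0,0.15,0,0,0],[-1,0,0,0.2,0,0,0]]]'; python3 -m handwheel '[[[-1,0,0,0.1,0,0,0],[-1,0,0,0.1,0,0,0]]]'
```

```text
time_s: 19.18
eef_pos: [0.556, 0.1888, 0.0795]
eef_rot: [-0.0, -0.096, 0.995, -0.0]
wrist_force: [-0.2, -0.1, -4.3]
opening: 0.732
grasp_force: 68.1
time_s: 19.42
eef_pos: [0.5562, 0.1889, 0.0778]
eef_rot: [0.0, -0.096, 0.995, -0.0]
wrist_force: [0.0, -0.2, -5.0]
opening: 0.733
grasp_force: 68.1
time_s: 19.68
eef_pos: [0.5562, 0.1889, 0.0767]
eef_rot: [-0.0, -0.096, 0.995, 0.0]
wrist_force: [0.3, -0.3, -5.3]
opening: 0.737
grasp_force: 68.1
```

```bash
python3 -m handwheel '[[[-1,0,0,0.1,0,0,0],[-1,0,0,0.15,0,0,0]]]'; python3 -m handwheel '[[[-1,0,0,0.1,0,0,0],[-1,0,0,0.15,0,0,0]]]'
```

```text
time_s: 19.92
eef_pos: [0.5563, 0.1889, 0.0755]
eef_rot: [0.0, -0.096, 0.995, 0.0]
wrist_force: [-0.3, -0.9, 0.1]
opening: 0.736
grasp_force: 68.3
time_s: 20.18
eef_pos: [0.5564, 0.1889, 0.0743]
eef_rot: [0.0, -0.096, 0.995, -0.0]
wrist_force: [-2.7, -0.6, 1.8]
opening: 0.734
grasp_force: 68.5
```

```bash
python3 -m handwheel '[[[0,0,0,0,0,0,0],[1,0,0,0,0,0,0],[1,0,0,0,0,0,0],[1,0,0,-1,0,0,0],[1,0,0,-3,0,0,0],[1,0,0,-7,0,0,0],[1,0,0,-12,0,0,0],[1,0,0,-15,0,0,0],[1,0,0,-15,0,0,0]]]'; python3 - <<'E'
from look import *
c,P,hsv,o,Rm=run()
H,S=hsv[...,0],hsv[...,1]; m=(H>5)&(H<20)&(S>150)&(np.hypot(P[...,0]-.556,P[...,1]-.189)<.06)&(P[...,2]>.08)
q=P[m]; zt=np.percentile(q[:,2],90); t=q[q[:,2]>zt-.004]; print("cap top z",zt.round(4),"centre",((t.min(0)+t.max(0))/2).round(4),"ext",np.ptp(t,axis=0).round(3))
A=np.c_[t[:,:2]-t[:,:2].mean(0),np.ones(len(t))]; print("tilt",np.linalg.lstsq(A,t[:,2],rcond=None)[0].round(3))
c=cam("side"); P=cloud(c); hsv=cv2.cvtColor(c["frame"],cv2.COLOR_BGR2HSV)
b=(hsv[...,0]>105)&(hsv[...,0]<124)&(hsv[...,1]>150)&(abs(P[...,0]-.65)<.1)&(abs(P[...,1]-.21)<.07)&(P[...,2]>.13)
q=P[b]; vt=np.linalg.svd(q-q.mean(0),full_matrices=False)[2]; print("lid dir",vt[0].round(3),q[:,2].max().round(3),q[q[:,2]>.285].mean(0).round(3))
E
```

```text
time_s: 21.3
eef_pos: [0.5585, 0.1892, 0.2289]
eef_rot: [0.004, -0.096, 0.995, 0.0]
wrist_force: [0.4, 0.1, 0.1]
opening: 1.003
grasp_force: 0.0
tcp [0.5572 0.189  0.2262] toolx [-0.982 -0.191 -0.004] F [ 0.46  0.97 -0.47] t 21.35 open 1.001
cap top z 0.1269 centre [0.5565 0.1828 0.1848] ext [0.063 0.075 0.124]
tilt [ 0.004 -0.005  0.126]
lid dir [0.179 0.036 0.983] 0.386 [0.66  0.218 0.295]
```

The pot stands upright in the well with its cap top at 127 mm, as expected on the raised basket. Next I go over and behind the lid with the fingers shut.

```bash
python3 -m handwheel '[[[-1,0,0,-5,0,0,0],[-1,0,0,-10,0,0,0],[-1,0,0,-14,0,0,0],[-1,0,0,-14,0,0,0],[-1,-4,0,-14,0,0,0],[-1,-8,0,-14,0,0,0],[-1,-12,0,-14,0,0,0],[-1,-14.5,0,-14,0,0,0],[-1,-14.5,0,-14,0,0,0],[-1,-14.5,0,-14,0,0,0]]]' && python3 -m handwheel '[[[-1,0,0,3,0,0,0],[-1,0,0,6,0,0,0],[-1,0,0,9,0,0,0],[-1,0,0,9,0,0,0],[-1,0,0,9,0,0,0]]]'; cat > lid.py <<'E'
from h import *
o=status.get_obs(); p=o["eef_pos"]-np.array([.6287,.2028,.128]); d=np.array([.982,.19])
print("tcp rel hinge: along %.1f across %.1f up %.1f mm"%(p[:2]@d*1e3,(p[1]*d[0]-p[0]*d[1])*1e3,p[2]*1e3),"F",o["wrist_force"].round(1),"t",o["time_s"])
for n in("side","scene"):
    c=cam(n); P=cloud(c); hsv=cv2.cvtColor(c["frame"],cv2.COLOR_BGR2HSV)
    q=P[(hsv[...,0]>105)&(hsv[...,0]<124)&(hsv[...,1]>150)]-np.array([.6287,.2028,.128])
    a=q[:,:2]@d; l=q[:,1]*d[0]-q[:,0]*d[1]; k=(abs(l)<.03)&(np.hypot(a,q[:,2])<.185)&(q[:,2]>-.03)
    if k.sum()>30:
        B=np.c_[a,l,q[:,2]][k]; v=np.linalg.svd(B-B.mean(0),full_matrices=False)[2][0]; v*=np.sign(v[2]-v[0])
        print(n,"lid angle",np.arctan2(v[2],-v[0]).round(3),"from mean",np.arctan2(B[:,2].mean(),-B[:,0].mean()).round(3),"tip up %.1f"%(B[:,2].max()*1e3),"n",k.sum())
E
python3 lid.py
```

```text
time_s: 22.65
eef_pos: [0.6976, 0.2164, 0.3617]
eef_rot: [-0.002, -0.096, 0.995, -0.0]
wrist_force: [-0.2, -0.1, -0.4]
opening: 0.002
grasp_force: 0.0
time_s: 23.28
eef_pos: [0.6986, 0.2166, 0.2756]
eef_rot: [0.001, -0.096, 0.995, 0.0]
wrist_force: [-0.2, -0.6, 0.6]
opening: 0.003
grasp_force: 0.0
tcp rel hinge: along 71.3 across 0.3 up 147.6 mm F [-0.2 -0.6  0.6] t 23.275
side lid angle 1.769 from mean 1.781 tip up 169.3 n 373
scene lid angle 1.799 from mean 1.884 tip up 167.4 n 712
```

```bash
python3 -m handwheel '[[[-1,1.4,0,0,0,0,0],[-1,2.6,0,0,0,0,0],[-1,3.6,0,0,0,0,0],[-1,4.6,0,0.1,0,0,0],[-1,5.6,0,0.2,0,0,0],[-1,6.8,0,0.3,0,0,0],[-1,8.1,0,0.4,0,0,0],[-1,9.4,0,0.6,0,0,0],[-1,10.6,0,0.9,0,0,0],[-1,10.6,0,0.9,0,0,0]]]'; python3 lid.py
```

```text
time_s: 24.62
eef_pos: [0.5934, 0.1962, 0.2645]
eef_rot: [-0.001, -0.096, 0.995, -0.0]
wrist_force: [1.3, -0.2, -0.1]
opening: 0.002
grasp_force: 0.0
tcp rel hinge: along -35.9 across 0.2 up 136.5 mm F [ 1.3 -0.2 -0.1] t 24.625
side lid angle 1.193 from mean 1.253 tip up 160.5 n 295
scene lid angle 1.206 from mean 1.317 tip up 183.4 n 1354
```

```bash
python3 -m handwheel '[[[-1,1.1,0,0.4,0,0,0],[-1,2.2,0,0.9,0,0,0],[-1,3.3,0,1.6,0,0,0],[-1,4.3,0,2.25,0,0,0],[-1,5.3,0,3.1,0,0,0],[-1,6.2,0,4.05,0,0,0],[-1,7,0,5.1,0,0,0],[-1,7.7,0,6.05,0,0,0],[-1,8.3,0,7.2,0,0,0],[-1,8.5,0,7.6,0,0,0]]]'; python3 lid.py
```

```text
time_s: 25.98
eef_pos: [0.5102, 0.18, 0.1876]
eef_rot: [-0.001, -0.096, 0.995, -0.0]
wrist_force: [-0.4, -1.1, 0.8]
opening: 0.001
grasp_force: 0.2
tcp rel hinge: along -120.7 across 0.1 up 59.6 mm F [-0.4 -1.1  0.8] t 25.975
side lid angle 0.396 from mean 0.453 tip up 70.2 n 759
scene lid angle 0.422 from mean 0.495 tip up 110.5 n 1360
```

```bash
python3 -m handwheel '[[[-1,0.4,0,1,0,0,0],[-1,0.8,0,2,0,0,0],[-1,1.1,0,2.7,0,0,0],[-1,1.2,0,3,0,0,0]]]'; python3 -m handwheel '[[[-1,0.1,0,0.4,0,0,0],[-1,0.2,0,0.8,0,0,0],[-1,0.2,0,0.8,0,0,0]]]';python3 -m handwheel '[[[-1,0.1,0,0.4,0,0,0],[-1,0.2,0,0.7,0,0,0],[-1,0.2,0,0.7,0,0,0]]]';python3 -m handwheel '[[[-1,0.1,0,0.3,0,0,0],[-1,0.1,0,0.5,0,0,0],[-1,0.1,0,0.5,0,0,0]]]'
```

```text
time_s: 26.58
eef_pos: [0.4987, 0.1777, 0.158]
eef_rot: [-0.001, -0.096, 0.995, -0.0]
wrist_force: [0.2, 0.9, 0.3]
opening: 0.001
grasp_force: 0.1
time_s: 26.95
eef_pos: [0.4973, 0.1774, 0.1506]
eef_rot: [-0.0, -0.096, 0.995, -0.0]
wrist_force: [0.3, 0.1, 0.2]
opening: 0.004
grasp_force: 0.0
time_s: 27.32
eef_pos: [0.4951, 0.177, 0.1435]
eef_rot: [-0.0, -0.096, 0.995, -0.0]
wrist_force: [-0.6, 0.1, 0.6]
opening: -0.001
grasp_force: 0.0
time_s: 27.7
eef_pos: [0.4941, 0.1768, 0.1385]
eef_rot: [-0.0, -0.096, 0.995, -0.0]
wrist_force: [0.3, 0.8, 0.5]
opening: -0.0
grasp_force: 0.1
```

```bash
python3 lid.py; python3 - <<'E'
from h import *
c=cam("scene"); a=c["frame"][180:330,270:450]; c=cam("side"); b=c["frame"][140:290,210:390]
cv2.imwrite("pics/press.png",np.hstack([cv2.resize(a,None,fx=2.2,fy=2.2,interpolation=2),cv2.resize(b,None,fx=2.2,fy=2.2,interpolation=2)]))
E
```

```text
tcp rel hinge: along -137.1 across 0.0 up 10.5 mm F [0.3 0.8 0.5] t 27.7
side lid angle 0.046 from mean 0.081 tip up 102.7 n 811
scene lid angle 0.06 from mean 0.117 tip up 58.8 n 1121
```

View pics/press.png

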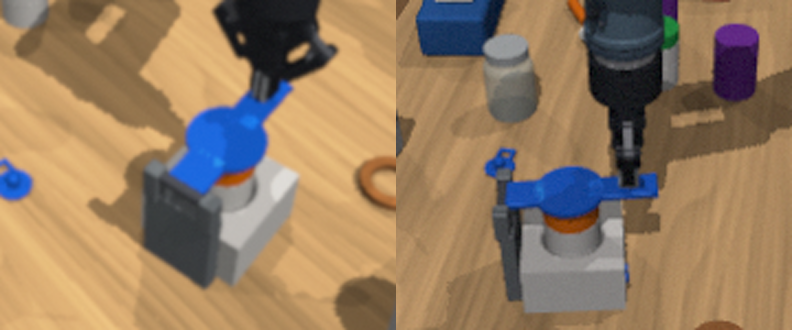

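The crops show the lid nearly level over the orange pot, with the fingertips on the tongue. It still needs about 0.05 rad.

```bash
python3 -m handwheel '[[[-1,0,0,0.2,0,0,0],[-1,0,0,0.4,0,0,0]]]';python3 -m handwheel '[[[-1,0,0,0.1,0,0,0],[-1,0,0,0.2,0,0,0]]]';python3 -m handwheel '[[[-1,0,0,0.1,0,0,0]]]';python3 -m handwheel '[[[-1,0,0,0.1,0,0,0]]]'; python3 lid.py
```

```text
time_s: 28.15
eef_pos: [0.4942, 0.1768, 0.1347]
eef_rot: [-0.0, -0.096, 0.995, -0.0]
wrist_force: [-1.7, -0.5, 2.4]
opening: 0.001
grasp_force: 0.8
time_s: 28.4
eef_pos: [0.4943, 0.1768, 0.1327]
eef_rot: [-0.0, -0.096, 0.995, -0.0]
wrist_force: [-1.2, 0.1, 1.7]
opening: -0.003
grasp_force: 0.8
time_s: 28.52
eef_pos: [0.4944, 0.1769, 0.1319]
eef_rot: [-0.0, -0.096, 0.995, 0.0]
wrist_force: [-3.6, -0.1, 8.4]
opening: 0.002
grasp_force: 4.3
time_s: 28.65
eef_pos: [0.4944, 0.1769, 0.1317]
eef_rot: [-0.0, -0.096, 0.995, -0.0]
wrist_force: [-7.3, -0.7, 14.3]
opening: -0.001
grasp_force: 7.3
tcp rel hinge: along -136.8 across 0.1 up 3.7 mm F [-7.3 -0.7 14.3] t 28.65
side lid angle -0.001 from mean 0.031 tip up 6.8 n 821
scene lid angle 0.011 from mean 0.067 tip up 51.2 n 1061
```

It has hit the stop: the outer face is at 0.132 m and the force is rising. Now I retreat and verify.

```bash
python3 -m handwheel '[[[-1,0,0,-0.3,0,0,0],[-1,0,0,-1,0,0,0],[-1,0,0,-4,0,0,0],[-1,0,0,-9,0,0,0],[-1,0,0,-13,0,0,0],[-1,5,0,-14,0,0,0],[-1,8,0,-14,0,0,0],[-1,8,0,-14,0,0,0],[-1,8,0,-14,0,0,0]]]'; python3 lid.py; python3 look.py; python3 - <<'E'
from h import *
c=cam("scene"); a=c["frame"][130:330,200:500]; c=cam("side"); b=c["frame"][120:320,170:400]
cv2.imwrite("pics/end.png",np.hstack([cv2.resize(a,None,fx=1.45,fy=1.45),cv2.resize(b,None,fx=1.45,fy=1.45)]))
E
```

```text
time_s: 29.88
eef_pos: [0.4165, 0.1616, 0.2712]
eef_rot: [0.001, -0.096, 0.995, 0.0]
wrist_force: [0.4, -0.0, 0.6]
opening: -0.003
grasp_force: 0.0
tcp rel hinge: along -216.2 across -0.1 up 143.2 mm F [ 0.4 -0.   0.6] t 29.875
side lid angle 0.001 from mean 0.031 tip up 6.6 n 873
scene lid angle -0.001 from mean 0.058 tip up 8.2 n 1152
tcp [0.4165 0.1616 0.2707] toolx [-0.982 -0.191  0.   ] F [-0.08 -0.31 -0.4 ] t 30.025 open 0.003
green [ 0.5132 -0.212 ] rad 32.3 mean [ 0.513  -0.2017] shift tool cm [ -2.36 -38.51  -0.  ] touchborder 0 25 177 223
```

View pics/end.png

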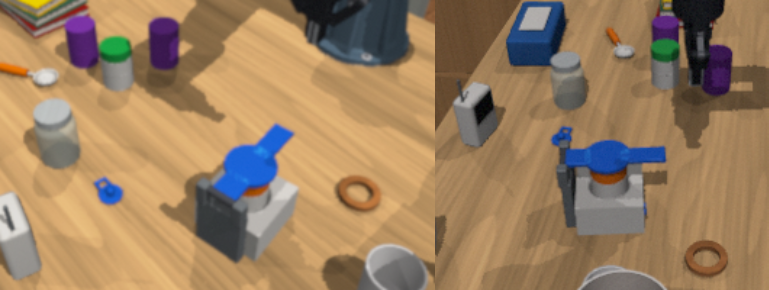

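The final crops show the lid level (angle about 0.00) over the orange pot, the green pot standing in its place, everything else where it was, and the arm clear.

```bash
python3 -c "
from bench import ctrl
print(ctrl.hand_in())"
```

```text
the job is handed in; nothing more can be done
None
```

Job handed in: the orange pot was the heavier (about 4 N against 2.4 N for green); it stands in the warmer with the lid fully closed, and the green pot is back in its place.

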